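# Latch the cell-density meter's carriage at the read position and start the reading

### The arm

A 6-joint arm with a two-finger parallel gripper is mounted at the origin on the work surface. World frame = base frame: x ahead of the robot, y to its left, z up, the work surface at z = 0. Lengths are in mm, angles in rad, forces in N, time in s.
With the tool pointing down it reaches from about 375 to 975 mm from the base axis. Payload 3.8 kg.
Tool frame: the origin (TCP) lies midway between the tips of the shut fingers; the grasp point (between the pads) lies 19 mm behind it; z points along the fingers, y is the direction in which the jaws open and shut (so a half turn about z gives the same grasp; the last joint's range is limited). The gripper opens to 88 mm and grips with 3 to 60 N. Pads are 18 mm wide; open, the fingers measure 123 mm over their backs; the gripper's body (75 mm by 187 mm) begins 45 mm behind the grasp point.
Start: joints at [1.128, 0.264, 1.604, -0, 1.274, -0.037], TCP at [266.456, 620.177, 238.706] pointing down, gripper open.
Joint ranges: [-2.63, 2.63], [-0.94, 2.18], [0.31, 2.57], [-1.31, 4.45], [0, 2.66], [-2.55, 2.55]. Speed limits (rad/s): [2.57, 2.57, 3.14, 3.14, 3.14, 3.14].

### API

Orientations are given as a 3x3 rotation matrix whose columns are the frame's x, y, z axes.
In Python, from bench import state, cams, robot gives the robot as it stands.
- The arm moves only by the shell command python3 -m jog 'ROWS' [FORCE]. ROWS is JSON, a list that holds one entry, the list of rows, each a list of 7 numbers: the closure, from -1 (fully open) to 1 (shut), then the shift along the world's x, y, z in cm, then the turn, a rotation vector about the world's x, y, z in rad. In form: [[[fingers, dx, dy, dz, ax, ay, az], ...]]. A call has exactly 8 rows; each row is the pose to reach, as a shift and turn from the pose measured when the call began; what a row does not reach only later rows make up. A row lasts 1/12 s, in which the tool goes at most 41.7 mm and 7.16 degrees, less where a joint would pass 70% of its speed; a pose out of reach is approached as far as the arm can. A call with a gripper value outside its range is refused whole. The fingers move at their own pace and stop on an object; FORCE is the grip in N (left out, the last holds). Time passes only in rows, so rows that repeat a pose let the fingers close, or fill a call up. It gives the time, the measured TCP pose, the force and the opening at its end, in the units of the state.
- state(): the state, without advancing time (a new reading comes with each control period).
- cams.capture(name): name is "scene" or "top" or "wrist"; returns the picture (384x512x3 uint8, red, green, blue); there is no depth.
- cams.camera_info(name): a dict with "intrinsics" (3x3 intrinsics, pixels), "position" and "attitude" of the camera in the world. Camera axes: x right, y down, z forward; pixel columns grow to the right and rows downward; lengths in mm; the calibration is good to about 2 mm. The wrist camera is an equidistant fisheye: a pixel r from the principal point sees the ray r / f radians off the axis. A picture is of the moment at which its call begins: read the wrist's pose just before it. camera_info takes no time and is no camera call; for the wrist camera it gives the pose at the moment of the call.
- robot.hand_in(): hands the job in, once; it reports no verdict.
The state is a dict: "clock": time; "joint_pos": joint angles; "joint_vel": joint speeds; "effort": joint torques, N m; "eef_pos": TCP position; "ee_rot": TCP orientation; "ft_force": force on the tool from outside, world axes, zero at the start; "ft_torque": the same for the moment, N m; "finger_gap": finger opening in mm.
Only numpy, scipy, OpenCV 4.12 (cv2) and the standard library are available. Lean on these libraries where they do the work, as an engineer would, in place of code of your own. Each camera call takes 0.05 s, during which the arm holds its last target.

### The job

A check standard stands ready in the carriage of the cell-density meter: with a fingertip, push the carriage in by its thumb plate until the stop pin drops, then let go so that it springs back onto the pin and stays latched at the read position. Then press the large round start key and move clear. Only push and press, gripping nothing: do not touch or lift the standard, keep off the two small keys, and leave the other things on the bench as they are.

Things in the scene. Friction and masses are not known exactly. Their poses are not given: they have to be found in the camera images.
- meter: White bench instrument, fixed. Origin: on the bench under the middle of its open channel's mouth, at the front face. x points into it (the way the carriage is pushed), y to its left, z up. Housing (mm): x 0 to 190, y -130 to 75, top at z 78. Channel: y -21 to 21, open on top and in front, x 0 to 140; a steel bridge at x 105 carries the stop pin. Display and 3 keys on top at y below -21.
- carriage (a joint): Aluminium carriage, m along the meter's x: 0 load (out, start), 0.036 read, 0.050 end stop. A spring pushes it out: 3 N at 0, 6.6 at 0.036, 8 at 0.050 (damper 12 N per m/s). Let go short of 0.036 it runs back to 0. Pushed past 0.036, the stop pin drops into a slot in its slide; let go then, it springs back to 0.036 against the pin and stays.
- thumb_face (a point): Middle of the front face of the upright thumb plate at the carriage's outer end: 50 mm above the bench, at x -85, y 0 mm in the meter's frame at the load position, moving with the carriage. Plate 40 wide, 6 thick, from 25 to 71 mm above the bench; the face looks to the meter's -x. At the end stop the face is still 35 mm outside the housing.
- stop_pin (a joint): Sprung stop pin (index plunger with a black knurled head, 16 across) on the bridge, m, growing downwards: 0 = riding on the slide, 0.006 = dropped into the slot.
- standard: Check standard in the carriage's black cell holder: solid aluminium block 12.5 x 12.5 x 45 mm with a steel stud 9 across, 8 high, on top (stud top 89 above the bench); about 25 g, loose in a well 24 deep with 1 mm play each side. Origin: centre of its underside, 36 mm above the bench, 67 mm behind the thumb plate's face; z up. It rides with the carriage.
- start_key (a joint): The start key, m, growing downwards: 0 = up, 0.004 = fully down, which takes 5 N (1.5 N to begin). It springs back.
- start_key_top (a point): Centre of the top of the start key, the largest of the three: round, 24 across, its top 9 mm proud of the housing, 87 mm above the bench, at x 50, y -55 mm in the meter's frame. It sinks with the key.
- menu_key (a joint): Small round key (14 across, same height and travel) at x 32, y -111 mm in the meter's frame, m, growing downwards; not to be pressed.
- page_key (a joint): Small round key (14 across, same height and travel) at x 68, y -111 mm in the meter's frame, m, growing downwards; not to be pressed.
- standard_case: Bystander: wooden block 100 x 44 x 24 with three more standards standing in it, 61 high in all. Origin: centre of its underside, z up. Stands left of the meter.
- bottle: Bystander: reagent bottle 62 across, 135 high. Origin: centre of its underside. Stands left or right of the meter.
- jar: Bystander: white jar 54 across, 75 high. Origin: centre of its underside. Stands left or right of the meter.
- tip_box: Bystander: pipette-tip box 85 x 122, 71 high with its tips, the blue lid standing open at its back up to 121. Origin: centre of its underside. Stands right of the meter.

How it is judged:
By the outcome, as a careful person would: the job done as asked, in the order asked, and still so for the second after the job is handed in, with the robot touching nothing.
It also fails if it takes over 40 s, if anything falls off the work surface, if the arm or the gripper's body presses on something with over 40 N, if the wrist force passes 120 N, or if a joint passes its speed limit or range.

## Working session

There is one attempt and no reset: what is moved stays moved. The work goes in short steps, Python scripts to look and compute and a shell command to move; the robot and the scene stay as the last step left them, time stands still between calls to the robot, and variables do not carry over. Pictures are saved under pics/ and viewed, and the job is handed in when it is done.

```bash
mkdir -p pics; ls
python3 - <<'E'
from bench import state,cams,robot
import cv2
s=state();print(s)
for n in("scene","top","wrist"):
    print(n,cams.camera_info(n))
    cv2.imwrite(f"pics/{n}0.png",cams.capture(n)[:,:,::-1])
E
```

```text
pics
{'clock': 0.0, 'joint_pos': array([ 1.12805604e+00,  2.64747959e-01,  1.60538160e+00, -2.49083665e-05,
        1.27369472e+00, -3.69234891e-02]), 'joint_vel': array([ 1.88543525e-03,  9.74694737e-04, -5.62248364e-04,  1.83790766e-04,
       -1.73522126e-04, -9.82985971e-05]), 'effort': array([-5.28844271e-05, -5.02091789e+01, -3.56881714e+01,  7.28996331e-02,
        2.94012821e-02, -2.03390400e-04]), 'eef_pos': array([266.18580608, 619.51851829, 237.38740458]), 'ee_rot': array([[-9.18783120e-01,  3.94761581e-01, -9.34543351e-04],
       [ 3.94762683e-01,  9.18780886e-01, -2.02665279e-03],
       [ 5.85959107e-05, -2.23097721e-03, -9.99997510e-01]]), 'ft_force': array([ 0.35242159,  0.49516159, -0.14526415]), 'ft_torque': array([ 0.01580732, -0.01253603,  0.00485726]), 'finger_gap': 87.67375755466226}
scene {'intrinsics': array([[456.64826049,   0.        , 258.3530275 ],
       [  0.        , 456.64826049, 190.36721278],
       [  0.        ,   0.        ,   1.        ]]), 'position': array([1093.14277314,  524.56818079,  784.83995891]), 'attitude': array([[-0.75139735,  0.4837
[... 212 characters left out ...]
0.44926936, 192.10743262],
       [  0.        ,   0.        ,   1.        ]]), 'position': array([ 543.61603513,    8.78591296, 1264.64938805]), 'attitude': array([[ 0.02827835, -0.99583774,  0.08664597],
       [-0.9995328 , -0.02716427,  0.01401037],
       [-0.01159838, -0.08700168, -0.99614065]])}
wrist {'intrinsics': array([[297.31863964,   0.        , 257.34246027],
       [  0.        , 297.31863964, 188.06173557],
       [  0.        ,   0.        ,   1.        ]]), 'position': array([199.18199315, 649.03366905, 383.89953451]), 'attitude': array([[ 0.39328076,  0.88323328,  0.25540011],
       [ 0.91941621, -0.37719176, -0.11135621],
       [-0.00201869,  0.27861326, -0.96040126]])}
```

View pics/scene0.png

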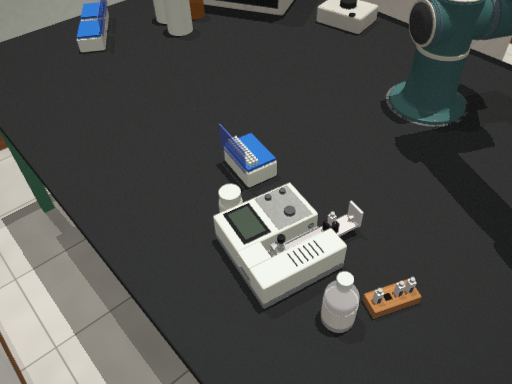

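View pics/top0.png

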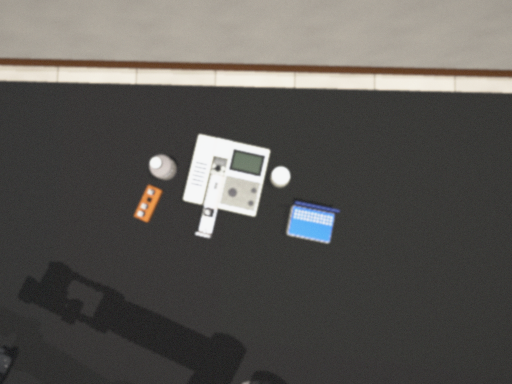

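View pics/wrist0.png

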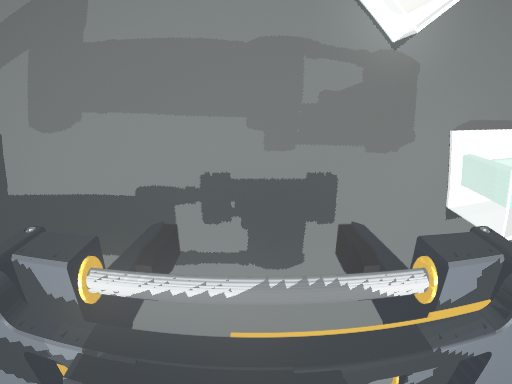

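The scene and top views show the meter, with its mouth and thumb plate (top ~(204,235)) facing the robot. The wrist camera sees none of it, so I'll enlarge the first two.

Run:
```python
import cv2
a=cv2.imread("pics/top0.png")[125:245,175:285]; cv2.imwrite("pics/topz.png",cv2.resize(a,None,fx=5,fy=5,interpolation=2))
a=cv2.imread("pics/scene0.png")[175:305,205:370]; cv2.imwrite("pics/scz.png",cv2.resize(a,None,fx=4.5,fy=4.5,interpolation=2))
```

```text
(no output)
```

View pics/topz.png

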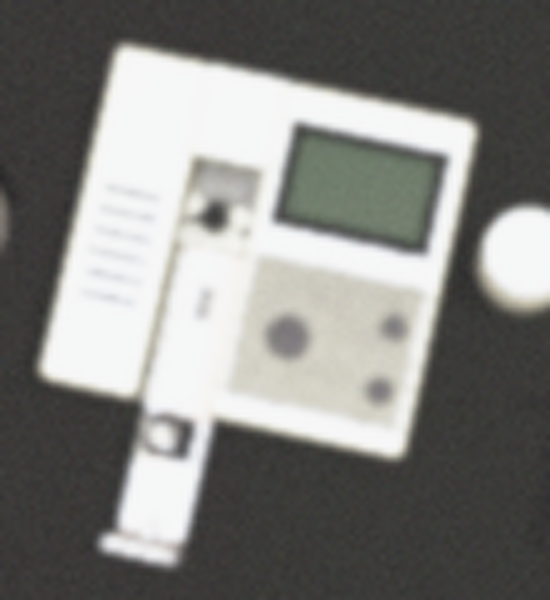

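View pics/scz.png

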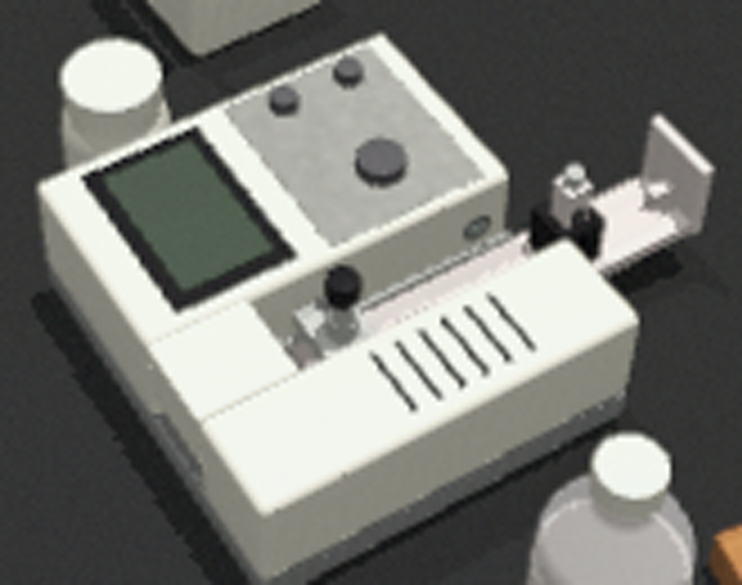

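Top zoom: housing corners at (121,43), (477,122), (403,460), (40,378) and the start key at (288,336). Scene zoom: start key (381,158), housing corner (638,322), thumb plate top edge (657,116)–(714,168). Now I'll fit the meter pose from both views.

```bash
cat > h.py <<'E'
import numpy as np
from scipy.optimize import least_squares
import json
def proj(ci,P):
    q=(np.atleast_2d(P)-ci["position"])@ci["attitude"]; K=ci["intrinsics"]
    return q[:,:2]/q[:,2:]*K[0,0]+K[:2,2]
def meter(p,P):
    x,y,z,a=p; c,s=np.cos(a),np.sin(a)
    return np.atleast_2d(P)@np.array([[c,-s,0],[s,c,0],[0,0,1]]).T+[x,y,z]
E
python3 - <<'E'
from h import *
from bench import cams
T=np.array([[190,75,78,121,43],[190,-130,78,477,122],[0,-130,78,403,460],[0,75,78,40,378],[50,-55,87,288,336],[32,-111,87,378,391],[68,-111,87,394,326]],float)
S=np.array([[190,-130,78,42,188],[0,-21,78,508,178],[0,75,78,638,322],[190,75,78,265,512],[50,-55,87,381,158],[32,-111,87,348,70],[68,-111,87,285,98]],float)
ct,cs=cams.camera_info("top"),cams.camera_info("scene")
ut=T[:,3:]/5+[175,125]-.4; us=S[:,3:]/4.5+[205,175]-.39
f=lambda p:np.r_[(proj(ct,meter(p,T[:,:3]))-ut).ravel(),(proj(cs,meter(p,S[:,:3]))-us).ravel()]
best=least_squares(f,[700,100,0,0.0],loss="soft_l1")
p=best.x;print(p,np.round(f(p).reshape(-1,2),2))
ga=lambda q:np.r_[(proj(ct,meter(q,T[:,:3]))-ut).ravel()]
gb=lambda q:np.r_[(proj(cs,meter(q,S[:,:3]))-us).ravel()]
print("top only z=0",least_squares(lambda q:ga([q[0],q[1],0,q[2]]),[p[0],p[1],p[3]]).x,"scene only",least_squares(gb,p).x)
for n,P in dict(thumb=[-85,0,50],key=[50,-55,87],tl=[-85,20,71],tr=[-85,-20,71]).items():
    W=meter(p,P); print(n,W, (proj(ct,W)-[175,125]+.4)*5,(proj(cs,W)-[205,175]+.39)*4.5)
E
```

```text
[ 6.05460453e+02  1.49909283e+02 -5.09420920e+00 -1.92173741e-01] [[-0.46  1.13]
 [-0.57  0.9 ]
 [-0.59 -0.47]
 [ 0.06 -0.18]
 [-0.18  0.59]
 [ 0.18  0.37]
 [-0.16  0.65]
 [-1.97 -0.44]
 [ 0.54 -0.22]
 [ 0.6  -0.26]
 [-1.01  1.45]
 [-0.48  0.21]
 [-0.31 -0.17]
 [-0.69 -0.04]]
top only z=0 [ 6.06235528e+02  1.49069708e+02 -1.93790238e-01] scene only [ 5.97305626e+02  1.43052064e+02 -1.75901186e+01 -1.92682526e-01]
thumb [[522.0251853 166.1436935  44.9057908]] [[143.04419971 555.96565206]] [[678.13501802 174.38885424]]
key [[644.0354034   86.37210284  81.9057908 ]] [[287.10075132 338.97151048]] [[378.83883389 158.93185804]]
tl [[525.8450467 185.7755212  65.9057908]] [[103.13371347 548.57677496]] [[711.50058271 172.21190447]]
tr [[518.20532389 146.5118658   65.9057908 ]] [[173.19615461 564.42928043]] [[657.29495445 118.05616363]]
```

```bash
python3 -m jog '[[[1,1.3,-3.8,0,0,0,0.1],[1,2.6,-7.5,0,0,0,0.214],[1,4,-11.3,0,0,0,0.214],[1,5.3,-15,0,0,0,0.214],[1,6.6,-18.8,0,0,0,0.214],[1,8,-22.5,0,0,0,0.214],[1,9.3,-26.3,0,0,0,0.214],[1,10.6,-30,0,0,0,0.214]]]'
```

```text
clock: 0.82
eef_pos: [372.2, 317.7, 237.4]
ee_rot: [[-0.982, 0.19, -0.0], [0.19, 0.982, -0.002], [0.0, -0.002, -1.0]]
ft_force: [1.1, 0.2, -0.1]
finger_gap: 37.2
```

```bash
python3 -m jog '[[[1,1.2,-3.3,-1,0,0,0],[1,2.4,-6.6,-2,0,0,0],[1,3.5,-9.9,-3,0,0,0],[1,4.7,-13.2,-4,0,0,0],[1,4.7,-13.2,-5,0,0,0],[1,4.7,-13.2,-5,0,0,0],[1,4.7,-13.2,-5,0,0,0],[1,4.7,-13.2,-5,0,0,0]]]'
python3 - <<'E'
from bench import state,cams
import cv2,pickle
ci=cams.camera_info("wrist");im=cams.capture("wrist")[:,:,::-1]
pickle.dump(ci,open("w1.pkl","wb"));cv2.imwrite("pics/w1.png",im)
print(state()["finger_gap"],ci["position"])
cv2.imwrite("pics/w1z.png",cv2.resize(im,None,fx=1.55,fy=1.55,interpolation=2))
E
```

```text
clock: 1.48
eef_pos: [419.1, 186.6, 187.8]
ee_rot: [[-0.982, 0.189, -0.0], [0.189, 0.982, -0.002], [0.0, -0.002, -1.0]]
ft_force: [0.7, -0.5, 0.2]
finger_gap: 0.8
-0.003229113031872862 [347.4919109  201.250624   334.15778921]
```

View pics/w1z.png

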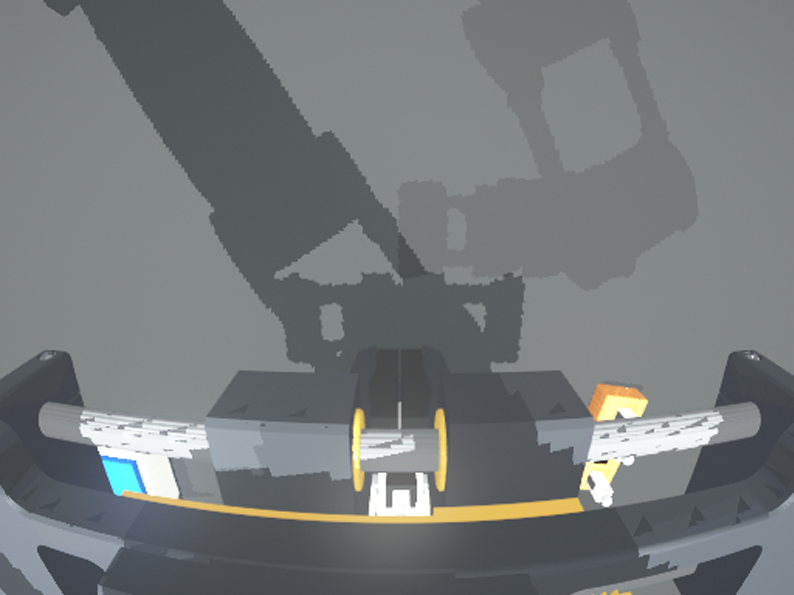

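The wrist image shows mostly gripper, with only a sliver of carriage at ~(400,490). The camera looks backward, so I'll go above the meter to refine from there.

```bash
python3 -m jog '[[[1,1,-0.3,3.5,0,0,0],[1,4.5,-1.1,5,0,0,0],[1,8.5,-2,6.6,0,0,0],[1,12.5,-3,6.6,0,0,0],[1,16.5,-4,6.6,0,0,0],[1,20.5,-5,6.6,0,0,0],[1,24.5,-5.8,6.6,0,0,0],[1,28.3,-6.6,6.6,0,0,0]]]'
python3 -m jog '[[[1,0,0,0,0,0,0],[1,0,0,0,0,0,0],[1,0,0,0,0,0,0],[1,0,0,0,0,0,0],[1,0,0,0,0,0,0],[1,0,0,0,0,0,0],[1,0,0,0,0,0,0],[1,0,0,0,0,0,0]]]'
python3 - <<'E'
from bench import state,cams
import cv2,pickle
ci=cams.camera_info("wrist");im=cams.capture("wrist")[:,:,::-1]
pickle.dump(ci,open("w2.pkl","wb"));cv2.imwrite("pics/w2.png",im)
cv2.imwrite("pics/w2z.png",cv2.resize(im,None,fx=1.5,fy=1.5,interpolation=2))
E
```

```text
clock: 2.2
eef_pos: [704.6, 122.4, 254.6]
ee_rot: [[-0.982, 0.186, 0.002], [0.186, 0.982, -0.001], [-0.002, -0.001, -1.0]]
ft_force: [0.5, 0.3, 0.0]
finger_gap: 0.8
clock: 2.87
eef_pos: [704.0, 122.7, 255.4]
ee_rot: [[-0.983, 0.186, 0.002], [0.186, 0.983, -0.001], [-0.003, -0.0, -1.0]]
ft_force: [1.2, 0.3, -0.0]
finger_gap: 0.8
```

View pics/w2z.png

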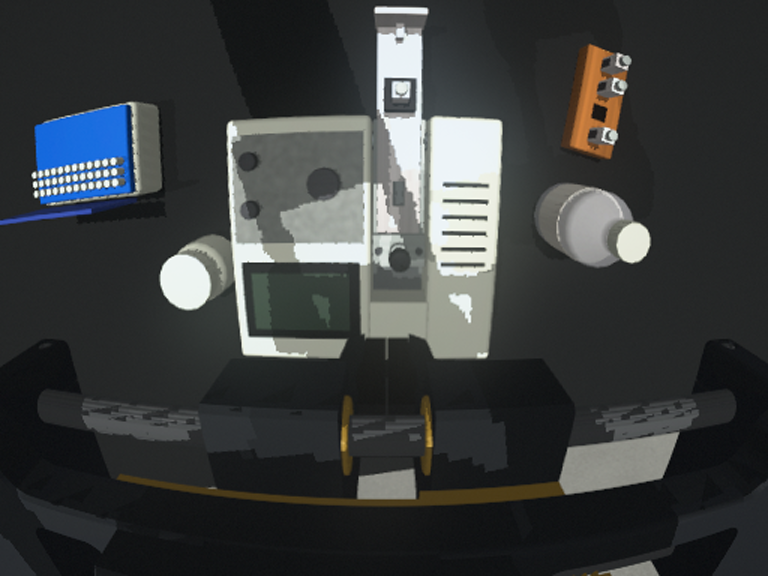

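A clear view. Thumb plate top edge is at (375,8)–(428,9), start key (323,183), small keys (248,161) and (249,209), and front corners (229,120) and (501,122).

```bash
cat > fit.py <<'E'
from h import *
from bench import cams
import pickle
def projf(ci,P):
    q=(np.atleast_2d(P)-ci["position"])@ci["attitude"]; K=ci["intrinsics"]
    r=np.hypot(q[:,0],q[:,1]); th=np.arctan2(r,q[:,2])
    return q[:,:2]/r[:,None]*th[:,None]*K[0,0]+K[:2,2]
T=np.array([[0,-130,78,403,460],[0,75,78,40,378],[50,-55,87,288,336],[32,-111,87,378,391],[68,-111,87,394,326]],float)
S=np.array([[0,-21,78,508,178],[0,75,78,638,322],[50,-55,87,381,158],[32,-111,87,348,70],[68,-111,87,285,98]],float)
W=np.array([[50,-55,87,323,183],[32,-111,87,248,161],[68,-111,87,249,209],[0,-130,78,229,119],[0,75,78,501,121],[-85,20,71,428,8],[-85,-20,71,375,8]],float)
ct,cs=cams.camera_info("top"),cams.camera_info("scene");cw=pickle.load(open("w2.pkl","rb"))
ut=T[:,3:]/5+[175,125]-.4; us=S[:,3:]/4.5+[205,175]-.39; uw=W[:,3:]/1.5-.17
a=lambda p:(proj(ct,meter(p,T[:,:3]))-ut).ravel()
b=lambda p:(proj(cs,meter(p,S[:,:3]))-us).ravel()
c=lambda p:(projf(cw,meter(p,W[:,:3]))-uw).ravel()
if __name__=="__main__":
    z0=lambda f:(lambda q:f([q[0],q[1],0,q[2]]))
    for n,f in dict(top=a,scene=b,wrist=c,all=lambda p:np.r_[a(p),b(p),c(p)]).items():
        print(n,"free z",least_squares(f,[605,150,0,-.19]).x.round(3),"z0",least_squares(z0(f),[605,150,-.19]).x.round(3))
    p=least_squares(c,[605,150,0,-.19]).x; print(c(p).reshape(-1,2).round(2))
    # key height from triangulation top/wrist/scene
    i=[(proj,ct,ut[2]),(proj,cs,us[2]),(projf,cw,uw[0])]
    print("key xyz",least_squares(lambda X:np.r_[tuple((f(ci,X)-u).ravel() for f,ci,u in i)],[644,86,85]).x)
    u2=np.array([680+3,142])/4.5+[205,175]-.39
    i=[(proj,cs,u2),(projf,cw,(uw[5]+uw[6])/2)]
    print("plate top mid xyz",least_squares(lambda X:np.r_[tuple((f(ci,X)-u).ravel() for f,ci,u in i)],[522,166,70]).x)
E
python3 fit.py
```

```text
top free z [ 6.05018e+02  1.48924e+02  4.10600e+00 -1.87000e-01] z0 [ 6.05288e+02  1.49162e+02 -1.87000e-01]
scene free z [ 6.01601e+02  1.46426e+02 -1.17390e+01 -2.02000e-01] z0 [ 6.09449e+02  1.53321e+02 -2.05000e-01]
wrist free z [ 6.04622e+02  1.52517e+02 -5.34800e+00 -1.99000e-01] z0 [ 6.05095e+02  1.53028e+02 -1.99000e-01]
all free z [ 6.05101e+02  1.51908e+02 -5.09500e+00 -2.00000e-01] z0 [ 6.05753e+02  1.52570e+02 -2.00000e-01]
[[ 0.04  0.02]
 [-0.01 -0.5 ]
 [ 0.22 -0.28]
 [-0.89  0.42]
 [ 0.44 -0.66]
 [ 0.23  1.02]
 [-0.07  0.12]]
key xyz [643.17095966  88.17804139  82.49013995]
plate top mid xyz [523.3476867  168.34229789  71.47753538]
```

```bash
python3 -m jog '[[[1,-3.8,0.9,-0.5,0,0,-0.012],[1,-7.6,1.9,-1,0,0,-0.012],[1,-11.4,2.8,-1.5,0,0,-0.012],[1,-15.2,3.7,-2,0,0,-0.012],[1,-19,4.7,-2.5,0,0,-0.012],[1,-21.6,5.3,-3,0,0,-0.012],[1,-21.6,5.3,-6.5,0,0,-0.012],[1,-21.6,5.3,-10,0,0,-0.012]]]'
```

```text
clock: 3.58
eef_pos: [488.8, 176.7, 157.6]
ee_rot: [[-0.981, 0.196, 0.01], [0.196, 0.981, 0.001], [-0.009, 0.003, -1.0]]
ft_force: [0.5, 0.3, -0.3]
finger_gap: 0.4
```

```bash
python3 -m jog '[[[1,0,-0.1,-3.5,0,0,0],[1,0,-0.1,-7,0,0,0],[1,0,-0.1,-10,0,0,0],[1,0,-0.1,-10.9,0,0,0],[1,0,-0.1,-10.9,0,0,0],[1,0,-0.1,-10.9,0,0,0],[1,0,-0.1,-10.9,0,0,0],[1,0,-0.1,-10.9,0,0,0]]]'
python3 - <<'E'
from bench import state,cams
import cv2
im=cams.capture("scene")[:,:,::-1]
cv2.imwrite("pics/s3.png",cv2.resize(im[130:290,190:410],None,fx=3.5,fy=3.5,interpolation=2))
E
```

```text
clock: 4.25
eef_pos: [491.0, 176.4, 51.1]
ee_rot: [[-0.98, 0.196, 0.014], [0.196, 0.981, 0.003], [-0.013, 0.006, -1.0]]
ft_force: [-0.9, 0.1, 0.4]
finger_gap: 0.4
```

View pics/s3.png

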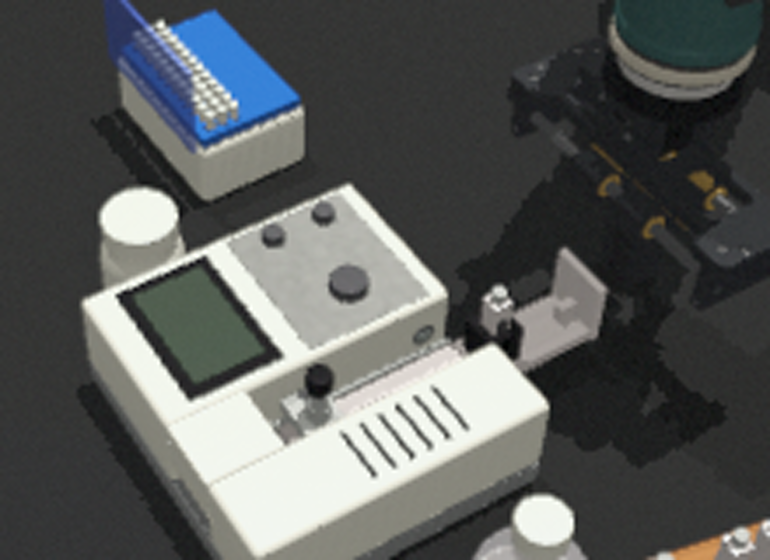

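About 23 mm remain to the plate. Approaching it slowly, watching the force.

```bash
python3 -m jog '[[[1,0.49,-0.1,-0.1,0,0,0],[1,0.98,-0.2,-0.1,0,0,0],[1,1.37,-0.28,-0.1,0,0,0],[1,1.76,-0.36,-0.1,0,0,0],[1,2.06,-0.42,-0.1,0,0,0],[1,2.35,-0.48,-0.1,0,0,0],[1,2.65,-0.53,-0.1,0,0,0],[1,2.94,-0.59,-0.1,0,0,0]]]'
```

```text
clock: 4.97
eef_pos: [518.6, 170.5, 49.4]
ee_rot: [[-0.98, 0.197, 0.01], [0.197, 0.98, 0.003], [-0.009, 0.005, -1.0]]
ft_force: [-6.2, 1.8, 4.0]
finger_gap: 0.9
```

```bash
python3 -m jog '[[[1,0.34,-0.07,0,0,0,0],[1,0.69,-0.14,0,0,0,0],[1,1.03,-0.21,0,0,0,0],[1,1.37,-0.28,0,0,0,0],[1,1.76,-0.36,0,0,0,0],[1,2.06,-0.42,0,0,0,0],[1,2.35,-0.48,0,0,0,0],[1,2.65,-0.53,0,0,0,0]]]'
python3 - <<'E'
from bench import state,cams
import cv2
im=cams.capture("scene")[:,:,::-1]
cv2.imwrite("pics/s4.png",cv2.resize(im[170:300,210:370],None,fx=4.5,fy=4.5,interpolation=2))
print(state()["ft_force"],state()["eef_pos"])
E
```

```text
clock: 5.63
eef_pos: [542.5, 165.5, 48.8]
ee_rot: [[-0.98, 0.197, 0.004], [0.197, 0.98, 0.003], [-0.003, 0.004, -1.0]]
ft_force: [-7.8, 2.8, 5.5]
finger_gap: 0.3
[-6.3565459   2.13827099  2.34864648] [543.15614561 165.42190708  48.81365067]
```

View pics/s4.png

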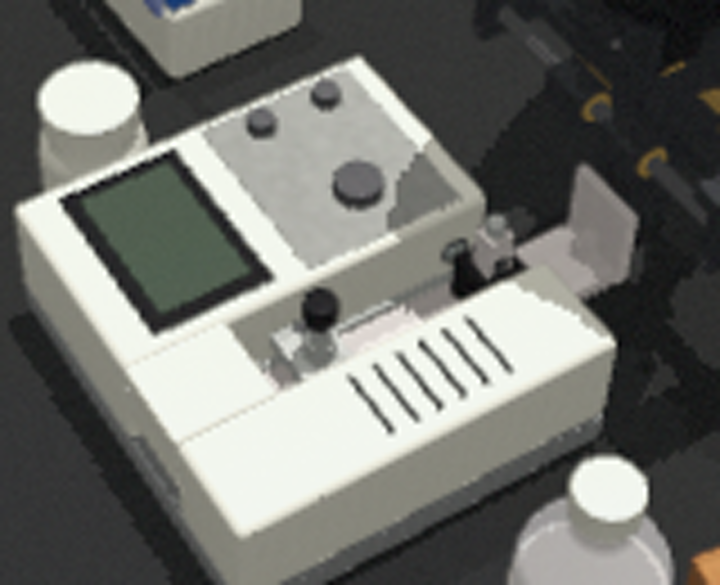

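~30 mm in (geometry gives 30.5; force ~6.7 N agrees with the spring). Pushing on to ~43 mm and holding for the pin.

```bash
python3 -m jog '[[[1,0.3,-0.06,0,0,0,0],[1,0.59,-0.12,0,0,0,0],[1,0.88,-0.18,0,0,0,0],[1,1.18,-0.24,0,0,0,0],[1,1.37,-0.28,0,0,0,0],[1,1.42,-0.29,0,0,0,0],[1,1.42,-0.29,0,0,0,0],[1,1.42,-0.29,0,0,0,0]]]'
python3 - <<'E'
from bench import state,cams
import cv2
im=cams.capture("scene")[:,:,::-1]
cv2.imwrite("pics/s5.png",cv2.resize(im[170:300,210:370],None,fx=4.5,fy=4.5,interpolation=2))
print(state()["ft_force"],state()["eef_pos"])
E
```

```text
clock: 6.35
eef_pos: [554.9, 162.9, 48.0]
ee_rot: [[-0.98, 0.197, -0.001], [0.197, 0.98, 0.003], [0.001, 0.003, -1.0]]
ft_force: [-6.9, 3.5, 3.2]
finger_gap: 0.3
[-5.80683912  1.89306538  3.86037486] [554.91299017 162.93342266  48.07162125]
```

View pics/s5.png

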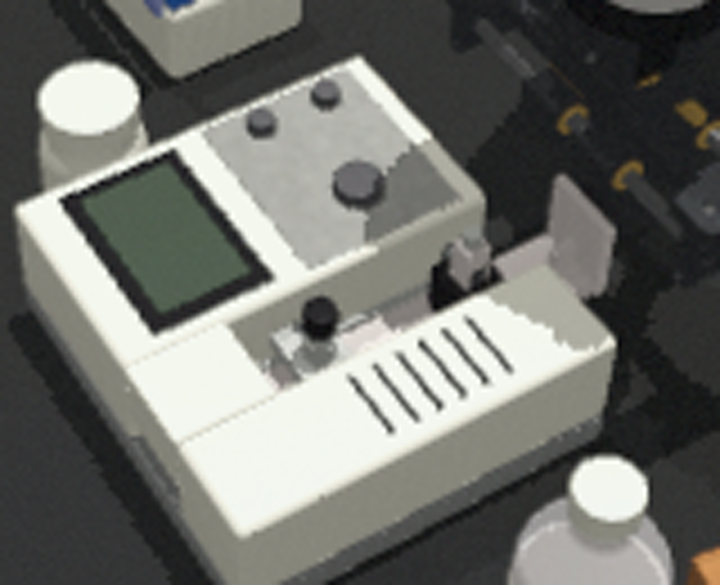

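The pin head sank ~10 zoom px (308→318), about 6 mm, so the pin is down. Now releasing slowly.

```bash
python3 -m jog '[[[1,-0.1,0.02,0,0,0,0],[1,-0.3,0.06,0,0,0,0],[1,-0.6,0.12,0,0,0,0],[1,-1.0,0.2,0,0,0,0],[1,-1.5,0.3,0,0,0,0],[1,-2.2,0.44,0,0,0,0],[1,-3,0.6,0,0,0,0],[1,-4,0.8,0,0,0,0]]]'
python3 - <<'E'
from bench import state,cams
import cv2
im=cams.capture("scene")[:,:,::-1]
cv2.imwrite("pics/s6.png",cv2.resize(im[170:300,210:370],None,fx=4.5,fy=4.5,interpolation=2))
print(state()["ft_force"],state()["eef_pos"])
E
```

```text
clock: 7.07
eef_pos: [514.5, 171.0, 48.1]
ee_rot: [[-0.98, 0.197, -0.0], [0.197, 0.98, 0.003], [0.001, 0.003, -1.0]]
ft_force: [-0.7, -0.3, 0.9]
finger_gap: 0.3
[-1.49194399 -0.87418252 -0.86704236] [511.87337336 171.03285887  47.53911005]
```

View pics/s6.png

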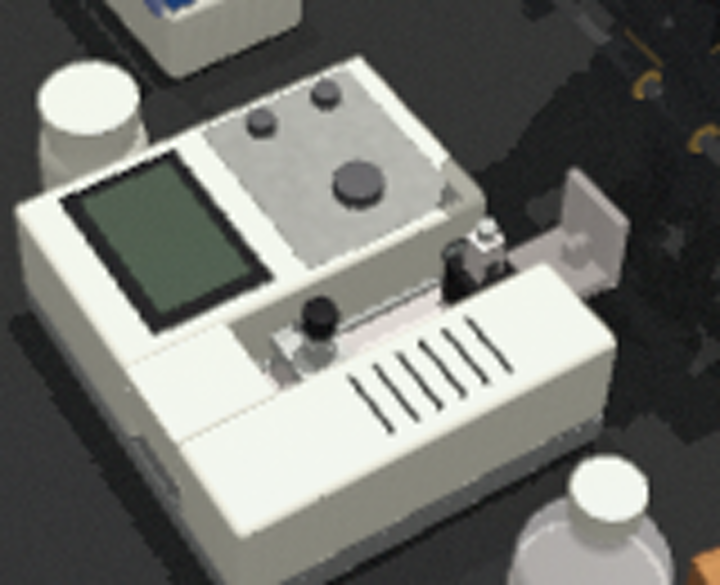

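Latched: the plate sits between its 30 mm and 43 mm positions, and the pin head is still low. Next is the start key at ~(643.4, 88.5): rise, then cross over.

```bash
python3 -m jog '[[[1,-0.2,0,3,0,0,0],[1,-0.2,0,7,0,0,0],[1,0,0,10,0,0,0],[1,3,-1.9,10.2,0,0,0],[1,6.3,-4,10.2,0,0,0],[1,9.6,-6.1,10.2,0,0,0],[1,13.2,-8.3,10.2,0,0,0],[1,13.2,-8.3,10.2,0,0,0]]]'; python3 -m jog '[[[1,0,0,0,0,0,0],[1,0,0,-1,0,0,0],[1,0,0,-2,0,0,0],[1,0,0,-3,0,0,0],[1,0,0,-3.5,0,0,0],[1,0,0,-3.5,0,0,0],[1,0,0,-3.5,0,0,0],[1,0,0,-3.5,0,0,0]]]';  python3 - <<'E'
from bench import state,cams
import cv2
im=cams.capture("scene")[:,:,::-1]
cv2.imwrite("pics/s7.png",cv2.resize(im[140:300,200:370],None,fx=3.7,fy=3.7,interpolation=2))
im=cams.capture("wrist")[:,:,::-1]
cv2.imwrite("pics/w7.png",cv2.resize(im,None,fx=1.5,fy=1.5,interpolation=2))
print(state()["ft_force"],state()["eef_pos"])
E
```

```text
clock: 7.78
eef_pos: [649.2, 84.4, 149.8]
ee_rot: [[-0.98, 0.2, 0.001], [0.2, 0.98, 0.001], [-0.001, 0.001, -1.0]]
ft_force: [-0.2, 0.4, 0.1]
finger_gap: 0.6
clock: 8.45
eef_pos: [649.1, 84.8, 115.0]
ee_rot: [[-0.98, 0.199, 0.002], [0.199, 0.98, 0.001], [-0.002, 0.001, -1.0]]
ft_force: [0.9, -0.6, 0.5]
finger_gap: 0.4
[-0.89285004 -0.08622951  0.67931563] [649.60877678  84.60277628 115.50640969]
```

View pics/s7.png

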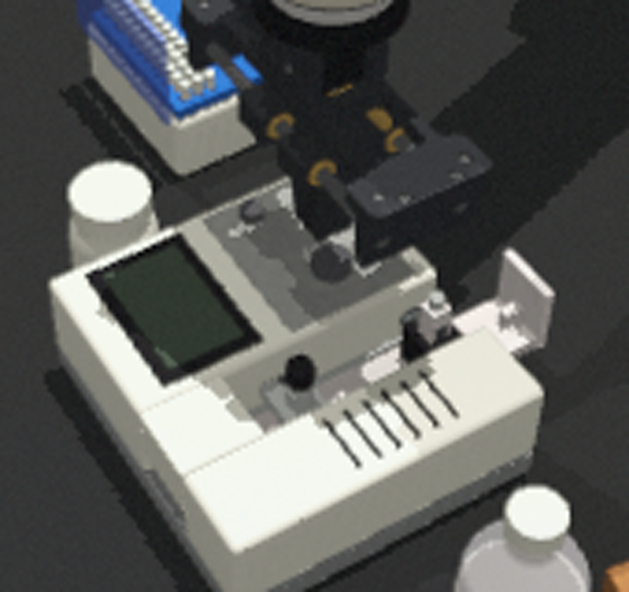

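View pics/w7.png

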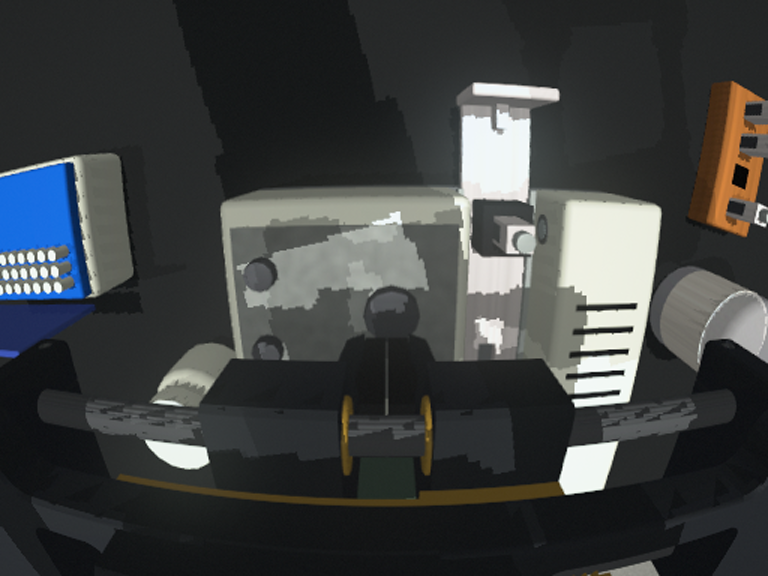

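The fingers hang over the start key (key centre ~(390,313) in the wrist view); the two small keys are well clear. Centring by 6 mm / 4 mm and lowering.

```bash
python3 -m jog '[[[1,-0.3,0.2,0,0,0,0],[1,-0.6,0.4,-0.8,0,0,0],[1,-0.6,0.4,-1.6,0,0,0],[1,-0.6,0.4,-2.2,0,0,0],[1,-0.6,0.4,-2.5,0,0,0],[1,-0.6,0.4,-2.7,0,0,0],[1,-0.6,0.4,-2.8,0,0,0],[1,-0.6,0.4,-2.8,0,0,0]]]'; python3 -c "
from bench import state
print(state()['ft_force'],state()['eef_pos'])"
```

```text
clock: 9.22
eef_pos: [643.4, 88.5, 87.3]
ee_rot: [[-0.98, 0.199, 0.002], [0.199, 0.98, 0.001], [-0.002, 0.001, -1.0]]
ft_force: [-0.3, 0.0, 0.5]
finger_gap: 0.2
[-0.2667537   0.04132663  0.53456916] [643.39060516  88.50851115  87.2538188 ]
```

```bash
python3 -m jog '[[[1,0,0,-0.1,0,0,0],[1,0,0,-0.2,0,0,0],[1,0,0,-0.3,0,0,0],[1,0,0,-0.4,0,0,0],[1,0,0,-0.5,0,0,0],[1,0,0,-0.55,0,0,0],[1,0,0,-0.55,0,0,0],[1,0,0,-0.55,0,0,0]]]'; python3 -c "
from bench import state
print(state()['ft_force'],state()['eef_pos'])"
```

```text
clock: 9.88
eef_pos: [643.8, 88.5, 83.4]
ee_rot: [[-0.98, 0.199, 0.003], [0.199, 0.98, 0.001], [-0.003, 0.002, -1.0]]
ft_force: [-3.6, -1.3, 9.2]
finger_gap: 0.3
[-3.61593715 -1.30525162  9.22868479] [643.80650929  88.54659462  83.35920545]
```

9.2 N at z 83.4 means the key is at its bottom (87 − 4). One more millimetre to confirm, then lift straight off.

```bash
python3 -m jog '[[[1,0,0,-0.25,0,0,0],[1,0,0,-0.25,0,0,0],[1,0,0,-0.25,0,0,0],[1,0,0,-0.25,0,0,0],[1,0,0,-0.25,0,0,0],[1,0,0,-0.25,0,0,0],[1,0,0,-0.25,0,0,0],[1,0,0,-0.25,0,0,0]]]';python3 -m jog '[[[1,0,0,0.3,0,0,0],[1,0,0,0.8,0,0,0],[1,0,0,2,0,0,0],[1,0,0,4,0,0,0],[1,0,0,7,0,0,0],[1,0,0,10,0,0,0],[1,0,0,13,0,0,0],[1,0,0,16,0,0,0]]]'; python3 -m jog '[[[1,-3,1,0,0,0,0],[1,-6,2,0,0,0,0],[1,-10,3,0,0,0,0],[1,-14,4,0,0,0,0],[1,-18,5,0,0,0,0],[1,-20,5,0,0,0,0],[1,-20,5,0,0,0,0],[1,-20,5,0,0,0,0]]]'
python3 - <<'E'
from bench import state,cams
import cv2
im=cams.capture("scene")[:,:,::-1]
cv2.imwrite("pics/s8.png",cv2.resize(im[140:330,200:430],None,fx=3.3,fy=3.1,interpolation=2))
print(state()["ft_force"],state()["eef_pos"])
E
```

```text
clock: 10.55
eef_pos: [643.9, 88.5, 83.3]
ee_rot: [[-0.98, 0.199, 0.003], [0.199, 0.98, 0.001], [-0.003, 0.002, -1.0]]
ft_force: [-6.7, -0.7, 13.8]
finger_gap: 0.4
clock: 11.22
eef_pos: [643.8, 88.5, 244.9]
ee_rot: [[-0.98, 0.199, 0.003], [0.199, 0.98, 0.001], [-0.003, 0.002, -1.0]]
ft_force: [0.9, -0.1, 0.3]
finger_gap: 0.3
clock: 11.88
eef_pos: [443.6, 138.7, 245.7]
ee_rot: [[-0.98, 0.198, 0.006], [0.198, 0.98, 0.001], [-0.005, 0.002, -1.0]]
ft_force: [0.8, -0.1, 0.3]
finger_gap: 0.4
[1.38613767 0.18042774 0.14043693] [444.5451886  138.62523328 245.73292619]
```

View pics/s8.png

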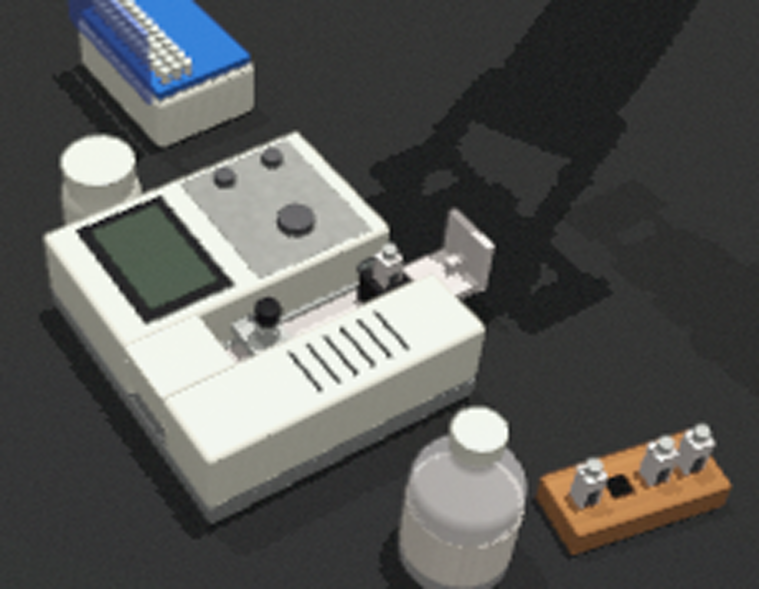

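The carriage is latched (plate at ~(468,250)) with the standard in it. All keys are up, the bystanders are where they were, and the arm is clear.

```bash
python3 -c "
from bench import robot
print(robot.hand_in())"
```

```text
the job is handed in; nothing more can be done
None
```

The job is done and handed in at about 12 s of robot time.

- **Carriage:** I pushed it in by the thumb plate with the shut fingertips to about 42–43 mm and saw the stop pin's head drop. I then let go slowly. In the images it sprang back part-way and stayed latched at about 36 mm, with the pin down and the standard still standing in its holder.
- **Start key:** I pressed it at its centre until it bottomed. The tool stopped at z 83.3 mm while the force rose from 9 to 14 N, against the 5 N needed. I then lifted off and moved about 20 cm clear.
- **Last picture:** The carriage is still latched and the start key is back up. The two small keys and the other things on the bench look unchanged. The wrist force reads about zero, allowing for noise.

One check disagreed: free-height fits to the camera views put the meter 5 to 12 mm too low in two of three views, and triangulation put the key top at 82.5 mm rather than 87. Contact with the key agreed with the stated 87 mm. I judged the latching from pictures only, since the joint readings are not available.

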